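# Inspect a varnished ring by slanting torchlight

## Task

Lift the wooden ring up off the drying stand and lay it gently, flat, in the middle of the black rubber mat. Then draw the torch out of its wooden holder, turn it aslant, about halfway between upright and level, and keep it raised in the gripper with its lens about 150 mm from the ring and its beam aimed at the middle of the ring; finish while still holding it there. Leave the tin, the roll of tape and the brush alone.

Things in the scene. Friction and masses are not known exactly. Their poses are not given: they have to be found in the camera images.
- ring: Loose turned wooden ring, outer diameter 120, inner diameter 86 (rim 17 wide), 26 thick, 90 g. Starts lying level on the three arms of the drying stand with the stand's post up through its hole, its centre up to 5 off the post. Origin: centre of its underside; z is its axis, up.
- stand: Fixed steel drying stand, left or right: base disc diameter 100, 12 thick; upright post diameter 10, tip 123 above the bench; three level arms 10 wide, 8 thick, reaching 68 from the post axis, tops 75 above the bench, pointing along its own +x and 120 degrees either side, so the ring's rim is free below at -x and 60 degrees either side of +x. Origin: centre of underside; z up.
- mat: Fixed black rubber mat, 180 x 180, 4 thick, flat on the bench. Origin: centre of its underside, z up.
- holder: Fixed pale wooden block, 84 x 84 x 70 high, with one upright blind round hole of diameter 48 in the middle of its top, 58 deep (floor 12 above the bench). Origin: centre of its underside, on the bench.
- torch: Loose round torch, 180 long, 160 g: black lens head diameter 42 over the first 38, tapering until 52, then plain aluminium body diameter 28 to the flat tail at 180. Starts upright in the holder, lens down on the hole's floor, tail up (192 above the bench). Origin: centre of the lens face; z runs from lens to tail, so the beam leaves along -z. Centre of mass about 79 from the lens.
- tin: Bystander: closed steel tin, diameter 84, 100 high, loose. Origin: centre of its underside.
- tape: Bystander: roll of tape lying flat, outer diameter 104, 24 high, loose. Origin: centre of its underside.
- brush: Bystander: paint brush lying on the bench along its own x, about 200 long, loose. Origin: under its middle.
Mind the look-alikes: they are no part of the job. What is shaped like the ring but turquoise is not meant.

How it is judged:
By the outcome, as a careful person would: the job done as asked, in the order asked, and still so for the second after the job is handed in, while the arm keeps its last pose, push and grip.
It also fails if it takes over 48 s, if anything falls off the work surface, if the arm or the gripper's body presses on something with over 40 N, if the wrist force passes 120 N, or if a joint passes its speed limit or range.

## Robot

A 6-joint arm with a two-finger parallel gripper is mounted at the origin on the work surface. World frame = base frame: x ahead of the robot, y to its left, z up, the work surface at z = 0. Lengths are in m, angles in rad, forces in N, time in s.
With the tool pointing down it reaches from about 0.35 to 0.775 m from the base axis. Payload 7.3 kg.
Tool frame: the origin (TCP) lies midway between the tips of the shut fingers; the grasp point (between the pads) lies 19 mm behind it; z points along the fingers, y is the direction in which the jaws open and shut (so a half turn about z gives the same grasp; the last joint's range is limited). The gripper opens to 92 mm and grips with 3 to 60 N. Pads are 19 mm wide; open, the fingers measure 130 mm over their backs; the gripper's body (75 mm by 190 mm) begins 47 mm behind the grasp point.
Start: joints at [-1.273, 0.342, 1.524, -0, 1.275, -0.146], TCP at [0.225, -0.474, 0.197] pointing down, gripper open.
Joint ranges: [-2.53, 2.53], [-0.77, 2.02], [0.04, 2.7], [-1, 4.14], [0.28, 2.66], [-3.11, 3.11]. Speed limits (rad/s): [2.57, 2.57, 3.14, 3.14, 3.14, 3.14].

## Interface

Orientations are given as [roll, pitch, yaw] about the fixed x, y, z axes, in that order (R = Rz(yaw) Ry(pitch) Rx(roll)).
In Python, from cell import robot gives the robot as it stands.
- The arm moves only by the shell command python3 -m crank 'ROWS' [FORCE]. ROWS is a JSON object of lists of equal length, an entry for each row: "claw": the opening, from 0 (shut) to 1 (fully open); "delta_pos": the shift along the tool's x, y, z in units of 25 mm (1.0 is 25 mm), a list of three; "roll": the turn about the tool's z in units of 6 degrees (1.0 is 6 degrees). In form: {"claw": [claw, ...], "delta_pos": [[dx, dy, dz], ...], "roll": [roll, ...]}. A call has exactly 8 rows; each row is the pose to reach, as a shift and turn from the pose commanded when the call began, along the tool's axes at that moment; what a row does not reach only later rows make up. A row lasts 1/12 s, in which the tool goes at most 41.7 mm and 7.16 degrees, less where a joint would pass 70% of its speed; a pose out of reach is approached as far as the arm can. A call with a gripper value outside its range is refused whole. The fingers move at their own pace and stop on an object; FORCE is the grip in N (left out, the last holds). Time passes only in rows, so rows that repeat a pose let the fingers close, or fill a call up. It gives the time, the measured TCP pose, the force and the opening at its end, in the units of the state.
- robot.observe(): the state, without advancing time (a new reading comes with each control period).
- robot.read_camera(name): name is "scene" or "top" or "wrist"; returns a dict with "color" (420x560x3 uint8, blue, green, red), "fx", "fy", "cx", "cy" (pixels), "rvec" (rotation vector, rad) and "tvec" (3), from world to camera coordinates, as OpenCV has them; the wrist camera has in their place "hand_eye" (4x4, takes a point from camera to tool coordinates, whose origin is the TCP and whose axes are the flange's). Camera axes: x right, y down, z forward; pixel columns grow to the right and rows downward; lengths in m; the calibration is good to about 2 mm. A picture is of the moment at which its call begins: read the wrist's pose just before it. There is no depth.
- robot.hand_in(): hands the job in, once; it reports no verdict.
The state is a dict: "time": time; "qpos": joint angles; "qvel": joint speeds; "joint_efforts": joint torques, N m; "tool_pos": TCP position; "tool_rot": TCP orientation; "contact_force": force on the tool from outside, world axes, zero at the start; "torque": the same for the moment, N m; "opening": finger opening in m.
Only numpy, scipy, OpenCV 4.12 (cv2) and the standard library are available. Lean on these libraries where they do the work, as an engineer would, in place of code of your own. Each camera call takes 0.05 s, during which the arm holds its last target.

## Working session

There is one attempt and no reset: what is moved stays moved. The work goes in short steps, Python scripts to look and compute and a shell command to move; the robot and the scene stay as the last step left them, time stands still between calls to the robot, and variables do not carry over. Pictures are saved under pics/ and viewed, and the job is handed in when it is done.

```bash
ls; mkdir -p pics
python3 - <<'E'
from cell import robot
import cv2
s=robot.observe();print(s)
for n in("scene","top","wrist"):
    c=robot.read_camera(n);cv2.imwrite(f"pics/{n}0.png",c["color"]);print(n,{k:v for k,v in c.items() if k!="color"})
E
```

```text
pics
{'time': 0.0, 'qpos': array([-1.27299847e+00,  3.42732658e-01,  1.52504588e+00, -8.96394061e-06,
        1.27537529e+00, -1.45999571e-01]), 'qvel': array([ 1.24650206e-03, -4.60549923e-04, -7.27013339e-05, -4.77261818e-04,
       -1.47690627e-04,  1.28899227e-04]), 'joint_efforts': array([-8.55246071e-04, -4.31249285e+01, -2.44217134e+01,  7.16789486e-02,
        5.60505164e-02, -1.33373201e-04]), 'tool_pos': array([ 0.22530152, -0.47368917,  0.19632976]), 'tool_rot': array([-3.14004684e+00, -2.18641479e-04,  4.43799874e-01]), 'contact_force': array([ 0.05979243, -0.24874583, -0.24628314]), 'torque': array([ 0.01187015,  0.00260538, -0.01502443]), 'opening': 0.09189050354172956}
scene {'fx': 496.99470843218626, 'fy': 496.99470843218626, 'cx': 280.58723309575606, 'cy': 206.01502575507754, 'rvec': array([ 2.38992117,  0.89196565, -0.27843397]), 'tvec': array([-0.50288913, -0.24637673,  1.39959914])}
top {'fx': 432.2865759498092, 'fy': 432.2865759498092, 'cx': 271.0959041515104, 'cy': 208.7537579485591, 'rvec': array([ 2.14144108, -2.1270022 ,  0.20286401]), 'tvec': array([0.05070218, 0.60666315, 1.20306021])}
wrist {'fx': 363.9162526000452, 'fy': 363.9162526000452, 'cx': 275.83971196642364, 'cy': 206.47367368331655, 'hand_eye': array([[ 2.74882748e-04, -9.59542997e-01, -2.81562003e-01,
         7.66899942e-02],
       [ 9.99999941e-01,  3.21358425e-04, -1.18888537e-04,
        -1.55700400e-03],
       [ 2.04560985e-04, -2.81561953e-01,  9.59543029e-01,
        -1.87288159e-01],
       [ 0.00000000e+00,  0.00000000e+00,  0.00000000e+00,
         1.00000000e+00]])}
```

View pics/scene0.png

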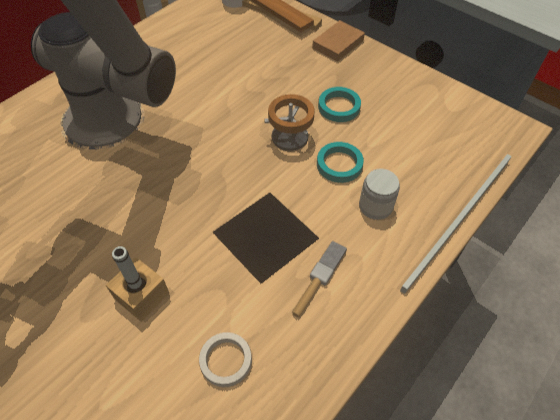

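View pics/top0.png

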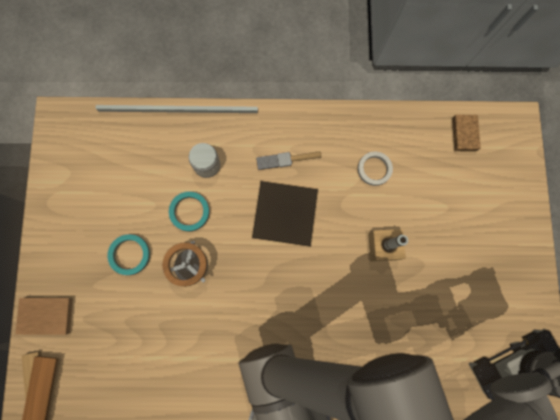

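View pics/wrist0.png

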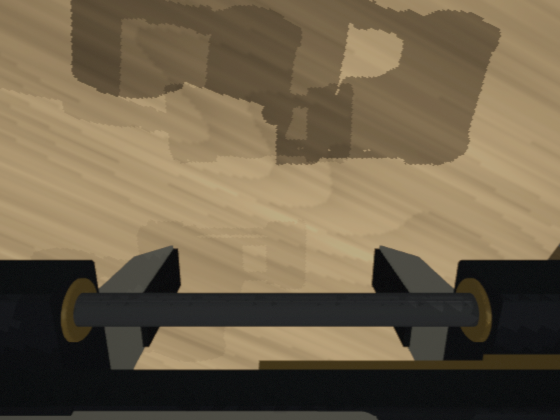

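The things that could be mistaken for the ring, at top-view pixels:
- Brown ring on the stand at (185,264). This is the one I choose.
- Turquoise rings at (189,211) and (128,254), which are look-alikes.
- Grey-white tape at (375,168).

The torch is at (395,242), the mat at (286,213), the tin at (204,160) and the brush at (288,160). Next is a close crop to check the choice.

```bash
cat > h.py <<'E'
import numpy as np, cv2
from cell import robot
from scipy.spatial.transform import Rotation as Ro
def cam(n):
    s=robot.observe(); c=robot.read_camera(n)
    if n=="wrist":
        T=np.eye(4);T[:3,:3]=Ro.from_euler('xyz',s["tool_rot"]).as_matrix();T[:3,3]=s["tool_pos"]
        M=T@c["hand_eye"];c["R"]=M[:3,:3].T;c["C"]=M[:3,3]
    else:
        c["R"]=cv2.Rodrigues(c["rvec"])[0];c["C"]=-c["R"].T@c["tvec"]
    return c
def ray(c,p):
    p=np.atleast_2d(np.asarray(p,float))
    d=np.c_[(p[:,0]-c["cx"])/c["fx"],(p[:,1]-c["cy"])/c["fy"],np.ones(len(p))]
    return d@c["R"]
def plane(c,p,z):
    d=ray(c,p);return c["C"]+d*((z-c["C"][2])/d[:,2])[:,None]
def tri(L):
    A=np.zeros((3,3));b=np.zeros(3)
    for c,p in L:
        d=ray(c,p)[0];d/=np.linalg.norm(d);P=np.eye(3)-np.outer(d,d);A+=P;b+=P@c["C"]
    x=np.linalg.solve(A,b)
    r=[]
    for c,p in L:
        d=ray(c,p)[0];d/=np.linalg.norm(d);r.append(np.linalg.norm((np.eye(3)-np.outer(d,d))@(x-c["C"])))
    return x,r
def proj(c,X):
    q=(np.atleast_2d(X)-c["C"])@c["R"].T
    return np.c_[q[:,0]/q[:,2]*c["fx"]+c["cx"],q[:,1]/q[:,2]*c["fy"]+c["cy"]]
def crop(c,u,v,h,f,name):
    im=c["color"][max(0,v-h):v+h,max(0,u-h):u+h];cv2.imwrite(name,cv2.resize(im,None,fx=f,fy=f,interpolation=cv2.INTER_CUBIC))
E
python3 - <<'E'
from h import *
t=cam("top");s=cam("scene");print(t["C"],s["C"])
a=cv2.resize(t["color"][224:304,145:225],(400,400),interpolation=2);b=cv2.resize(s["color"][80:160,250:330],(400,400),interpolation=2)
cv2.imwrite("pics/c1.png",np.hstack([a,b]))
a=cv2.resize(t["color"][202:282,350:430],(400,400),interpolation=2);b=cv2.resize(s["color"][235:315,95:175],(400,400),interpolation=2)
cv2.imwrite("pics/c2.png",np.hstack([a,b]))
# rough
print(plane(t,[(185,264),(286,213)],0.1))
hsv=cv2.cvtColor(t["color"],cv2.COLOR_BGR2HSV)
for p in[(168,264),(185,246),(203,264),(150,290),(286,213),(374,235)]:print(p,hsv[p[1],p[0]])
# mat
for c,n in((t,"t"),(s,"s")):
    m=(c["color"].max(2)<45).astype(np.uint8)
    cs,_=cv2.findContours(m,0,2)
    for k in cs:
        if 1500<cv2.contourArea(k)<9000:
            q=cv2.boxPoints(cv2.minAreaRect(k)) if n=="t" else cv2.approxPolyDP(k,8,True)[:,0]
            P=plane(c,q,.004);print(n,q.tolist(),P[:,:2].round(4).tolist(),P.mean(0).round(4),np.linalg.norm(P-np.roll(P,1,0),axis=1))
E
```

```text
[0.38468034 0.06949096 1.29040955] [ 1.03725798 -0.43523838  1.00356372]
[[0.44300265 0.28939922 0.1       ]
 [0.58626306 0.01364239 0.1       ]]
(168, 264) [ 15 141 105]
(185, 246) [ 14 148 143]
(203, 264) [ 14 149 151]
(150, 290) [ 17 105 189]
(286, 213) [17 87 53]
(374, 235) [ 17 123 147]
```

View pics/c1.png

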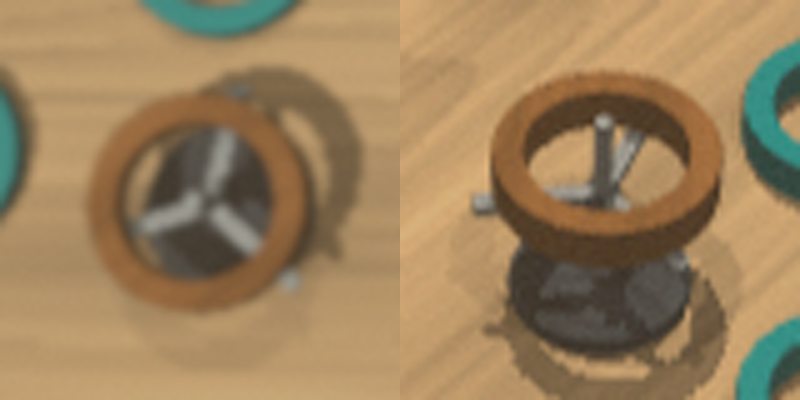

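View pics/c2.png

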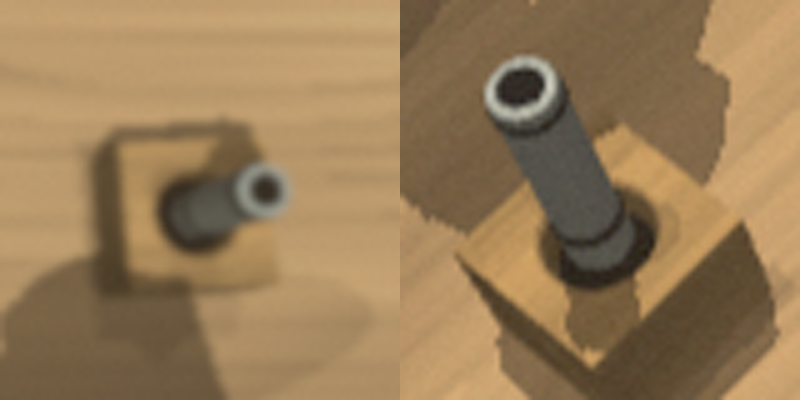

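The crop confirms it: a brown wooden ring on the three-arm stand. The arm ends show in the top crop at about (232,92), (290,282) and (140,230). The torch stands tail-up with its rim at about (262,190) in its crop.

Run:
```python
from h import *
t=cam("top");s=cam("scene")
H=lambda c:cv2.cvtColor(c["color"],cv2.COLOR_BGR2HSV)
# mat
for c,n in((t,"t"),(s,"s")):
    m=(c["color"].max(2)<75).astype(np.uint8); 
    if n=="t": m[:,:235]=0;m[:,335:]=0;m[265:]=0;m[:165]=0
    else: m[:190]=0;m[285:]=0;m[:,:205]=0;m[:,325:]=0
    cs,_=cv2.findContours(m,0,1);k=max(cs,key=cv2.contourArea)
    P=plane(c,k[:,0],.004)[:,:2].astype(np.float32)
    print(n,cv2.contourArea(k),cv2.minAreaRect(P))
# ring
def ringfit(c,x0,x1,y0,y1,n):
    h=H(c).astype(int);m=((h[...,0]<16)&(h[...,1]>138)&(h[...,2]>60)).astype(np.uint8)
    mm=np.zeros_like(m);mm[y0:y1,x0:x1]=m[y0:y1,x0:x1]
    cs,hi=cv2.findContours(mm,cv2.RETR_CCOMP,1)
    for i,k in enumerate(cs):
        if len(k)<40: continue
        for z in(.101,.075):
            P=plane(c,k[:,0]+0.0,z)[:,:2].astype(np.float32)
            (x,y),(a,b),ang=cv2.fitEllipse(P);print(n,"hole" if hi[0][i][3]>=0 else "outer",z,round(x,4),round(y,4),round(a,4),round(b,4))
    cv2.imwrite(f"pics/m_{n}.png",cv2.resize(mm[y0:y1,x0:x1]*255,None,fx=5,fy=5))
ringfit(t,160,212,240,290,"t");ringfit(s,262,320,92,140,"s")
# arms, top crop px
for p in[(232,92),(290,282),(140,230)]:
    print("arm",plane(t,[(145+p[0]/5-.4,224+p[1]/5-.4)],.075))
print("posttip",tri([(t,(145+207/5,224+203/5)),(s,(250+203/5,80+120/5))]))
tail=tri([(t,(350+262/5-.4,202+190/5-.4)),(s,(95+123/5-.4,235+88/5-.4))]);print("tail",tail)
print(plane(t,[(350+262/5-.4,202+190/5-.4)],.192),plane(s,[(95+123/5-.4,235+88/5-.4)],.192))
# holder top corners
for p in[(115,128),(248,128),(277,278),(128,290)]:print("hold t",plane(t,[(350+p[0]/5-.4,202+p[1]/5-.4)],.07))
for p in[(58,258),(222,125),(345,222),(193,367)]:print("hold s",plane(s,[(95+p[0]/5-.4,235+p[1]/5-.4)],.07))
```

```text
t 3052.0 ((0.6025981903076172, 0.012567691504955292), (0.1714438498020172, 0.1710752248764038), 82.07697296142578)
s 4674.0 ((0.6059488654136658, 0.013251863420009613), (0.17689870297908783, 0.17743177711963654), 82.12552642822266)
t outer 0.101 0.4431 0.2914 0.1118 0.1141
t outer 0.075 0.4444 0.2963 0.1143 0.1166
t hole 0.101 0.443 0.2917 0.09 0.0914
t hole 0.075 0.4442 0.2966 0.092 0.0934
s outer 0.101 0.4457 0.2933 0.1165 0.1167
s outer 0.075 0.4287 0.3143 0.1199 0.12
s hole 0.101 0.4455 0.293 0.0867 0.0897
s hole 0.075 0.4285 0.314 0.0892 0.0923
arm [[0.50573915 0.27968972 0.075     ]]
arm [[0.40053946 0.24361399 0.075     ]]
arm [[0.42856375 0.32775427 0.075     ]]
posttip (array([0.44390974, 0.28517427, 0.12549101]), [np.float64(0.005591960565913314), np.float64(0.005591960565913394)])
tail (array([ 0.50444138, -0.27915597,  0.19009981]), [np.float64(0.0005145357902643513), np.float64(0.0005145357902642905)])
[[ 0.50396616 -0.27900495  0.192     ]] [[ 0.50603237 -0.27912195  0.192     ]]
hold t [[ 0.55215346 -0.23513678  0.07      ]]
hold t [[ 0.55271502 -0.31138452  0.07      ]]
hold t [[ 0.46741675 -0.32382411  0.07      ]]
hold t [[ 0.46013397 -0.23918113  0.07      ]]
hold s [[ 0.4699827 -0.3241877  0.07     ]]
hold s [[ 0.47245116 -0.2394689   0.07      ]]
hold s [[ 0.54677932 -0.2357111   0.07      ]]
hold s [[ 0.54958212 -0.31869271  0.07      ]]
```

```bash
cat >> h.py <<'E'
def go(x,y,z,yaw=None):
    s=robot.observe();R=Ro.from_euler('xyz',s["tool_rot"]).as_matrix()
    d=R.T@(np.array([x,y,z])-s["tool_pos"])/.025
    yaw0=np.degrees(s["tool_rot"][2]);r=0 if yaw is None else -((yaw-yaw0+180)%360-180)/6
    print("t",round(s["time"],2),"units",d.round(3),"roll",round(r,3),"yaw0",round(yaw0,2),"pos",s["tool_pos"].round(4))
E
python3 -c "
from h import *
go(.42,-.1,.2,19);go(.461,.243,.16,19)"
```

```text
t 0.35 units [ 13.455 -10.171  -0.122] roll 1.071 yaw0 25.43 pos [ 0.2254 -0.4741  0.1969]
t 0.35 units [ 20.827 -21.857   1.482] roll 1.071 yaw0 25.43 pos [ 0.2254 -0.4741  0.1969]
```

```bash
python3 -m crank '{"claw":[0.4,0.4,0.4,0.4,0.4,0.4,0.4,0.4],"delta_pos":[[1,-0.7,0],[2.2,-1.6,0],[3.5,-2.6,0],[4.8,-3.6,0],[6,-4.6,0],[7.2,-5.6,0],[8.4,-6.6,0],[9.6,-7.6,0]],"roll":[0.1,0.3,0.5,0.7,0.9,1.07,1.07,1.07]}'; python3 -c "
from h import *
go(.42,.05,.2,19);go(.461,.243,.16,19)"
```

```text
time: 1.02
tool_pos: [0.361, -0.1978, 0.1972]
tool_rot: [3.141, -0.0, 0.331]
contact_force: [1.3, -0.9, 0.2]
opening: 0.043
t 1.02 units [ 5.455 -8.604 -0.114] roll -0.003 yaw0 18.98 pos [ 0.361  -0.1978  0.1972]
t 1.02 units [  9.516 -15.372   1.483] roll -0.003 yaw0 18.98 pos [ 0.361  -0.1978  0.1972]
```

```bash
python3 -m crank '{"claw":[0.4,0.4,0.4,0.4,0.4,0.4,0.4,0.4],"delta_pos":[[0.8,-1.3,0],[1.6,-2.6,0],[2.4,-3.9,0],[3.2,-5.2,0],[4,-6.5,0],[4.8,-7.8,0],[5.6,-9.1,0],[6.4,-10.4,0]],"roll":[0,0,0,0,0,0,0,0]}'; python3 -c "
from h import *
go(.461,.243,.16,19);print(robot.observe()['qpos'])"
```

```text
time: 1.68
tool_pos: [0.4272, 0.1004, 0.1972]
tool_rot: [3.141, -0.001, 0.332]
contact_force: [1.1, -0.2, -0.9]
opening: 0.0367
t 1.68 units [ 3.134 -4.952  1.489] roll 0.002 yaw0 19.01 pos [0.4272 0.1004 0.1972]
[ 5.60507906e-02  1.83246919e-01  1.74279670e+00 -1.62117974e-04
  1.21492588e+00  1.29504637e+00]
```

```bash
python3 -m crank '{"claw":[0.4,0.4,0.4,0.4,0.4,0.4,0.4,0.4],"delta_pos":[[0.8,-1.2,0],[1.5,-2.3,0],[2.2,-3.5,0.2],[2.8,-4.4,0.4],[3.1,-4.9,0.8],[3.1,-4.9,1.2],[3.1,-4.9,1.2],[3.1,-4.9,1.2]],"roll":[0,0,0,0,0,0,0,0]}'
python3 - <<'E'
from h import *
go(.461,.243,.079,19)
w=cam("wrist");cv2.imwrite("pics/w1.png",w["color"]);t=cam("top");cv2.imwrite("pics/t1.png",t["color"])
s=cam("scene");crop(s,290,110,60,5,"pics/s1.png")
E
```

```text
time: 2.35
tool_pos: [0.4599, 0.2387, 0.1664]
tool_rot: [3.141, 0.002, 0.332]
contact_force: [-0.1, -0.3, 0.2]
opening: 0.0366
t 2.35 units [ 0.105 -0.152  3.496] roll 0.0 yaw0 19.0 pos [0.4599 0.2387 0.1664]
```

View pics/w1.png

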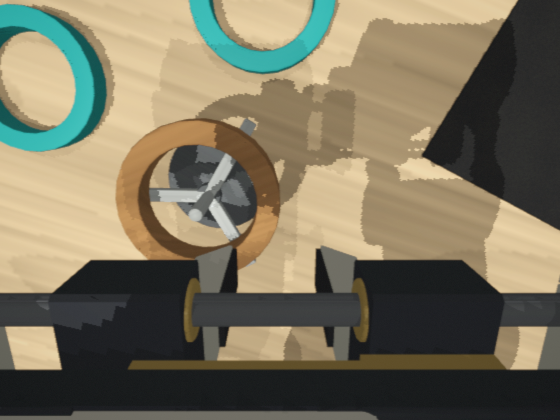

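View pics/s1.png

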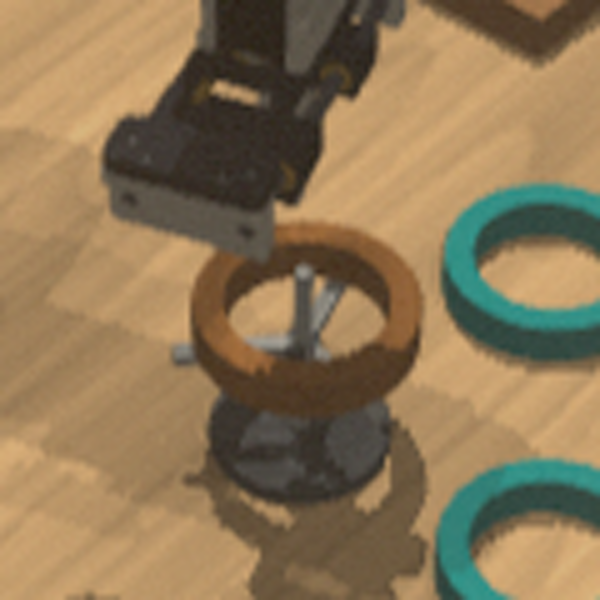

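The wrist view shows the ring with its top outline centred near (198,197). The post tip is at (195,215), the stand arms at (252,122), (150,195) and (238,240), and the fingers at the lower rim. I'll measure the ring and post from these.

Run:
```python
from h import *
from scipy.optimize import least_squares
w=cam("wrist")
h=cv2.cvtColor(w["color"],cv2.COLOR_BGR2HSV).astype(int)
m=((h[...,0]<17)&(h[...,1]>120)&(h[...,2]>50)).astype(np.uint8);m[:105]=0;m[255:]=0;m[:,:100]=0;m[:,290:]=0
k=max(cv2.findContours(m,0,1)[0],key=cv2.contourArea)[:,0]
k=k[(k[:,1]<235)&~((k[:,0]>190)&(k[:,1]>190)&(k[:,0]<250))]
P=plane(w,k,.101)[:,:2]
f=lambda p:np.hypot(P[:,0]-p[0],P[:,1]-p[1])-p[2]
r=least_squares(f,[.444,.292,.06],loss="soft_l1",f_scale=.002);print("ring",r.x,len(P),np.abs(r.fun).mean())
print("post",plane(w,[(195,215)],.123))
A=plane(w,[(251,125),(157,195),(237,237),(206,193)],.075);print("arms",A)
for a in A[:3]:print(np.degrees(np.arctan2(*(a-A[3])[1::-1])))
cv2.imwrite("pics/mw.png",m*255)
```

```text
ring [0.4478838  0.29460598 0.05569659] 522 0.008121823488665258
post [[0.44523186 0.29211639 0.123     ]]
arms [[0.50949244 0.27675976 0.075     ]
 [0.43346501 0.33073106 0.075     ]
 [0.42004434 0.26004813 0.075     ]
 [0.44768324 0.29435479 0.075     ]]
-15.889892483371563
111.34880902662788
-128.85639773727107
```

```bash
python3 -c "
from h import *
go(.463,.2445,.079,19.5)"; python3 -m crank '{"claw":[0.4,0.4,0.4,0.4,0.4,0.4,0.4,0.4],"delta_pos":[[0.1,-0.12,0],[0.2,-0.2,0.4],[0.2,-0.2,1.0],[0.2,-0.2,1.5],[0.2,-0.2,1.9],[0.2,-0.2,2.2],[0.2,-0.2,2.2],[0.2,-0.2,2.2]],"roll":[0,0,0,0,0,0,0,0]}' 8
python3 - <<'E'
from h import *
go(.463,.2445,.079,19.5)
w=cam("wrist");cv2.imwrite("pics/w2.png",w["color"]);
s=cam("scene");crop(s,290,110,60,5,"pics/s2.png")
E
```

```text
t 2.55 units [ 0.147 -0.195  3.551] roll -0.095 yaw0 18.93 pos [0.461  0.2387 0.1678]
time: 3.22
tool_pos: [0.4637, 0.2458, 0.1117]
tool_rot: [3.141, 0.001, 0.332]
contact_force: [-0.5, 0.7, 0.4]
opening: 0.0366
t 3.22 units [-0.042  0.041  1.309] roll -0.082 yaw0 19.01 pos [0.4637 0.2458 0.1117]
```

View pics/w2.png

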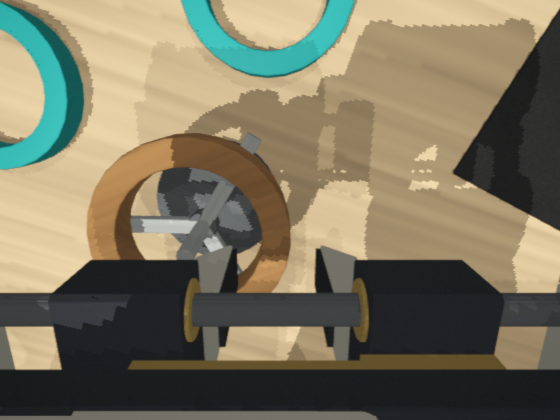

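View pics/s2.png

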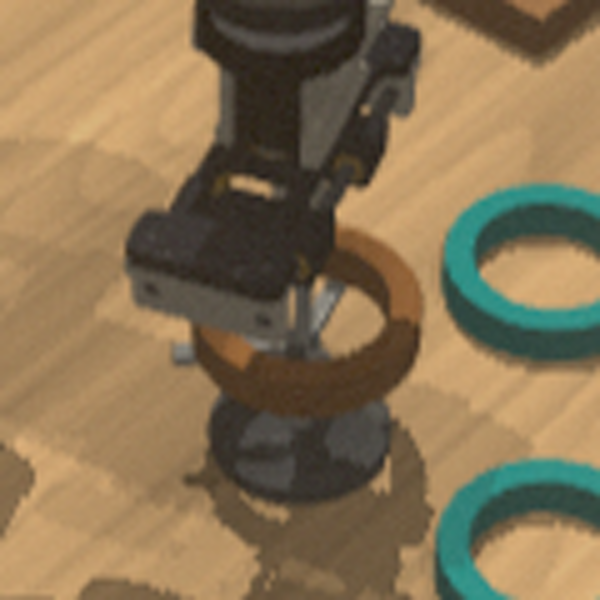

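Run:
```python
from h import *
w=cam("wrist");im=w["color"].copy()
a=np.linspace(0,6.283,100)
for r,z in((.06,.101),(.043,.101)):
    q=proj(w,np.c_[.446+r*np.cos(a),.293+r*np.sin(a),0*a+z]).round().astype(int)
    cv2.polylines(im,[q.reshape(-1,1,2)],True,(0,0,255) ,1)
s=robot.observe();R=Ro.from_euler('xyz',s["tool_rot"]).as_matrix()
for y in(-.0365,-.0183,.0183,.0365):
    q=proj(w,[s["tool_pos"]+R@[0,y,0]])[0].round().astype(int);cv2.circle(im,tuple(int(v) for v in q),3,(255,0,255),-1)
q=proj(w,[[.446,.293,.123]])[0];cv2.circle(im,tuple(int(v) for v in q),3,(0,255,0),-1)
cv2.imwrite("pics/w3.png",cv2.resize(im[120:340,60:400],None,fx=2.2,fy=2.2))
```

```text
(no output)
```

View pics/w3.png

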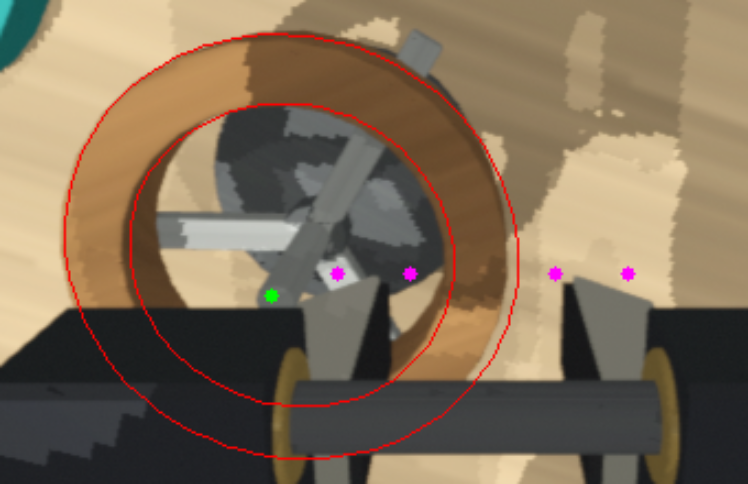

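The overlay fits the ring to within about 2 mm. The rim lies centred between the fingertips (488 against 388 to 562 in the crop) and the inner finger clears the post. I'm going down with a slightly smaller opening.

```bash
python3 -m crank '{"claw":[0.36,0.36,0.36,0.36,0.36,0.36,0.36,0.36],"delta_pos":[[0,0,0.1],[0,0.02,0.3],[0,0.02,0.5],[0,0.02,0.8],[0,0.02,1.1],[0,0.02,1.3],[0,0.02,1.3],[0,0.02,1.3]],"roll":[0,0,0,0,0,0,0,0]}' 8; python3 -m crank '{"claw":[0.3,0.2,0.1,0.1,0.1,0.1,0.1,0.1],"delta_pos":[[0,0,0],[0,0,0],[0,0,0],[0,0,0],[0,0,0],[0,0,0],[0,0,0],[0,0,0]],"roll":[0,0,0,0,0,0,0,0]}' 8
```

```text
time: 4.03
tool_pos: [0.4636, 0.2453, 0.079]
tool_rot: [3.141, 0.001, 0.332]
contact_force: [0.7, 0.7, -0.3]
opening: 0.0333
time: 4.7
tool_pos: [0.4639, 0.2454, 0.0795]
tool_rot: [3.142, -0.0, 0.332]
contact_force: [-0.0, 0.1, 0.2]
opening: 0.0095
```

Run:
```python
from h import *
w=cam("wrist");t=cam("top");s=cam("scene")
a=cv2.resize(s["color"][60:160,240:340],(400,400),interpolation=2);b=cv2.resize(w["color"],(400,300))
c=cv2.resize(t["color"][224:304,145:225],(400,400),interpolation=2)
cv2.imwrite("pics/q1.png",np.hstack([a,c]));cv2.imwrite("pics/w4.png",w["color"])
```

```text
(no output)
```

View pics/q1.png

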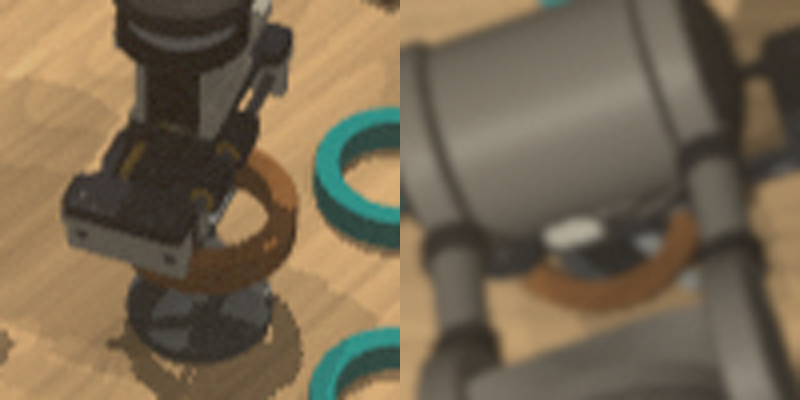

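View pics/w4.png

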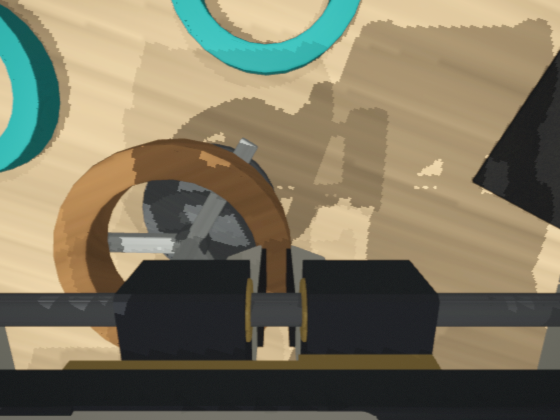

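The rim (265–290, 270) sits between the fingers, but the opening reads 9.5 mm, which is just what I commanded. I'll command it fully shut to see whether the rim stops the fingers.

```bash
python3 -m crank '{"claw":[0,0,0,0,0,0,0,0],"delta_pos":[[0,0,0],[0,0,0],[0,0,0],[0,0,0],[0,0,0],[0,0,0],[0,0,0],[0,0,0]],"roll":[0,0,0,0,0,0,0,0]}' 15;python3 - <<'E'
from h import *
w=cam("wrist");cv2.imwrite("pics/w5.png",w["color"][100:400,30:430])
E
```

```text
time: 5.52
tool_pos: [0.4638, 0.2453, 0.0795]
tool_rot: [3.141, 0.0, 0.332]
contact_force: [-0.3, -0.2, 0.3]
opening: 0.0004
```

View pics/w5.png

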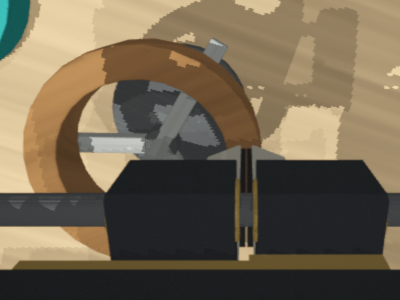

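The fingers shut on nothing. The fingertips in the wrist view look shallower than the TCP calibration implies: 92 mm open spans about 200 px, which puts them at 0.167 m depth against 0.201 m for the TCP. I'll check the real tip height in the scene view.

Run:
```python
from h import *
s=cam("scene");im=s["color"].copy()
st=robot.observe();R=Ro.from_euler('xyz',st["tool_rot"]).as_matrix()
big=cv2.resize(im[50:170,230:350],(720,720),interpolation=2).astype(np.uint8)
def mk(X,col):
    q=proj(s,[X])[0];cv2.circle(big,(int((q[0]-230+.5)*6),int((q[1]-50+.5)*6)),4,col,-1)
mk(st["tool_pos"],(0,0,255))
mk(st["tool_pos"]+R@[0,0,-.019],(0,255,0))
mk(st["tool_pos"]+R@[0,0,-.032],(255,0,0))
for y in(-.095,.095):
  for x in(-.037,.037): mk(st["tool_pos"]+R@[x,y,-.066],(255,0,255))
mk(np.array([.446,.293,.123]),(0,255,255))
cv2.imwrite("pics/s4.png",cv2.resize(big,(600,600)))
```

```text
(no output)
```

View pics/s4.png

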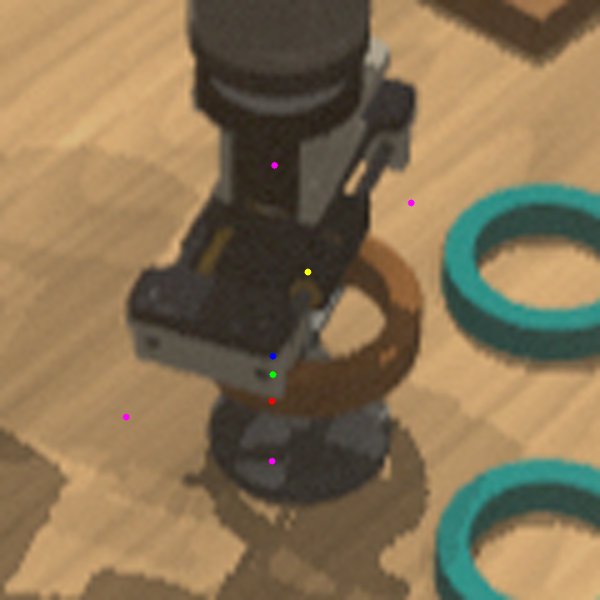

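The evidence agrees. The rim shows through the closing gap and is covered by the shut fingers, so the fingertips are above the ring top, and therefore about 30 mm behind the reported TCP. I'll reopen, go down to TCP z = 0.061 (safe under either assumption) and close gently as a test.

```bash
python3 -m crank '{"claw":[0.37,0.37,0.37,0.37,0.37,0.37,0.37,0.37],"delta_pos":[[0,0,0],[0,0,0],[0,0,0],[0,0,0],[0,0,0.2],[0,0,0.5],[0,0,0.74],[0,0,0.74]],"roll":[0,0,0,0,0,0,0,0]}' 8; python3 -m crank '{"claw":[0.37,0.2,0.1,0.1,0.1,0.1,0.1,0.1],"delta_pos":[[0,0,0],[0,0,0],[0,0,0],[0,0,0],[0,0,0],[0,0,0],[0,0,0],[0,0,0]],"roll":[0,0,0,0,0,0,0,0]}' 5;python3 - <<'E'
from h import *
w=cam("wrist");cv2.imwrite("pics/w6.png",w["color"][100:400,30:430])
E
```

```text
time: 6.28
tool_pos: [0.4627, 0.245, 0.0592]
tool_rot: [3.141, 0.003, 0.332]
contact_force: [-0.2, -0.0, 0.2]
opening: 0.0337
time: 6.95
tool_pos: [0.464, 0.2454, 0.0612]
tool_rot: [3.141, -0.0, 0.332]
contact_force: [0.1, -0.0, 2.1]
opening: 0.0183
```

View pics/w6.png

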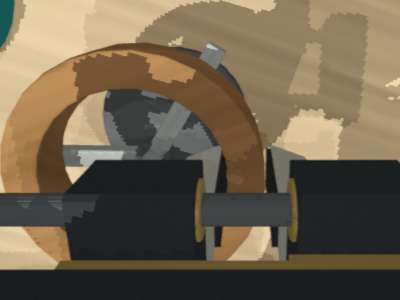

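The rim now stops the fingers at 18 mm. I'll reopen, go about 10 mm deeper for a secure hold, and close.

```bash
python3 -m crank '{"claw":[0.37,0.37,0.37,0.37,0.37,0.37,0.37,0.37],"delta_pos":[[0,0,0],[0,0,0],[0,0,0],[0,0,0.1],[0,0,0.2],[0,0,0.3],[0,0,0.4],[0,0,0.4]],"roll":[0,0,0,0,0,0,0,0]}' 8; python3 -m crank '{"claw":[0.3,0.1,0.1,0.1,0.1,0.1,0.1,0.1],"delta_pos":[[0,0,0],[0,0,0],[0,0,0],[0,0,0],[0,0,0],[0,0,0],[0,0,0],[0,0,0]],"roll":[0,0,0,0,0,0,0,0]}' 20; python3 -m crank '{"claw":[0.1,0.1,0.1,0.1,0.1,0.1,0.1,0.1],"delta_pos":[[0,0,-0.1],[0,0,-0.3],[0,0,-0.6],[0,0,-1],[0,0,-1.5],[0,0,-2.1],[0,0,-2.8],[0,0,-3.4]],"roll":[0,0,0,0,0,0,0,0]}' 20;python3 - <<'E'
from h import *
w=cam("wrist");cv2.imwrite("pics/w7.png",w["color"][:400,30:430])
s=cam("scene");crop(s,290,100,60,4,"pics/s7.png")
E
```

```text
time: 7.67
tool_pos: [0.4634, 0.2452, 0.0503]
tool_rot: [3.141, 0.001, 0.332]
contact_force: [0.8, -0.4, 0.2]
opening: 0.0342
time: 8.33
tool_pos: [0.4639, 0.2454, 0.0511]
tool_rot: [3.142, -0.0, 0.332]
contact_force: [-0.2, 0.2, 0.7]
opening: 0.0178
time: 9.0
tool_pos: [0.4641, 0.2455, 0.1381]
tool_rot: [3.142, -0.001, 0.332]
contact_force: [0.9, 0.0, -0.7]
opening: 0.0179
```

View pics/w7.png

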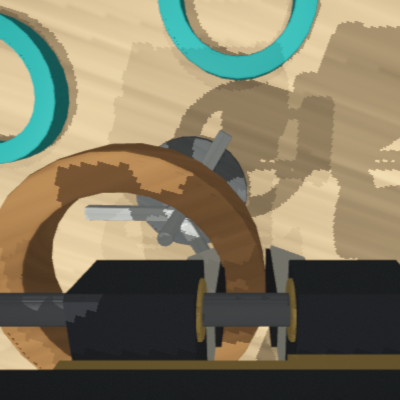

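View pics/s7.png

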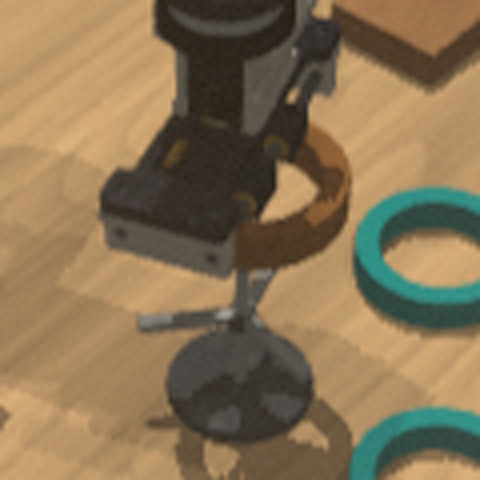

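The ring is off the stand and held level. Next I carry it to above the mat.

```bash
python3 -c "
from h import *
go(.6217,-.0355,.06,19)"
```

```text
t 9.1 units [ 2.213 12.681  3.187] roll 0.002 yaw0 19.01 pos [0.4656 0.246  0.1393]
```

```bash
python3 -m crank '{"claw":[0.1,0.1,0.1,0.1,0.1,0.1,0.1,0.1],"delta_pos":[[0.08,0.4,0],[0.2,1.1,0],[0.4,2.2,0],[0.6,3.4,0],[0.8,4.6,0],[1.0,5.8,0],[1.2,7.0,0],[1.4,8.2,0]],"roll":[0,0,0,0,0,0,0,0]}' 20; python3 -m crank '{"claw":[0.1,0.1,0.1,0.1,0.1,0.1,0.1,0.1],"delta_pos":[[0.2,1.1,0.2],[0.4,2.2,0.6],[0.6,3.3,1.2],[0.7,4,1.8],[0.8,4.4,2.4],[0.8,4.5,3],[0.8,4.5,3.2],[0.8,4.5,3.2]],"roll":[0,0,0,0,0,0,0,0]}' 20;python3 - <<'E'
from h import *
go(.6217,-.0355,.0,19)
w=cam("wrist");cv2.imwrite("pics/w8.png",w["color"]);s=cam("scene");cv2.imwrite("pics/s8.png",cv2.resize(s["color"][150:320,180:380],None,fx=3,fy=3))
E
```

```text
time: 9.77
tool_pos: [0.5636, 0.0607, 0.1347]
tool_rot: [-3.141, 0.002, 0.332]
contact_force: [1.2, 1.1, -1.0]
opening: 0.0178
time: 10.43
tool_pos: [0.6174, -0.0373, 0.0534]
tool_rot: [-3.139, 0.005, 0.331]
contact_force: [-0.7, -0.3, -1.3]
opening: 0.0177
t 10.43 units [ 0.196 -0.008  2.133] roll -0.006 yaw0 18.97 pos [ 0.6174 -0.0373  0.0534]
```

View pics/w8.png

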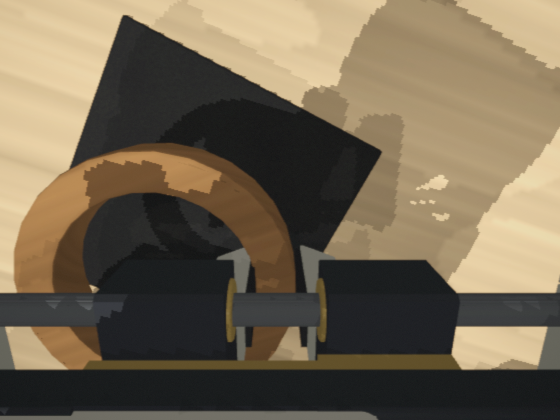

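View pics/s8.png

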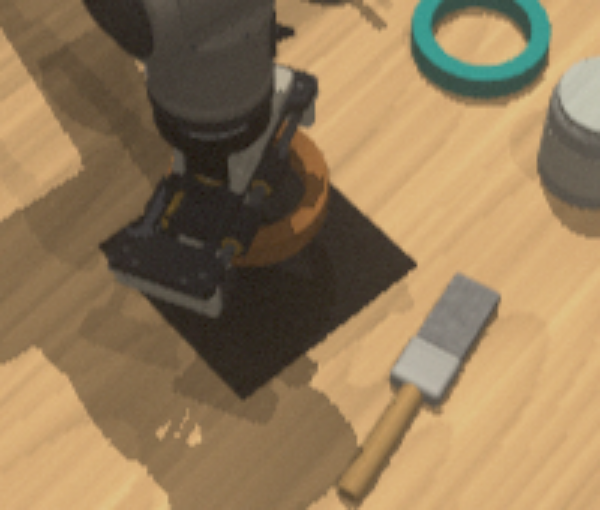

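Run:
```python
from h import *
s=robot.observe();w=cam("wrist");print(s["tool_pos"],s["tool_rot"])
c=plane(w,[(124,15),(382,152)],.004);print(c,np.linalg.norm(c[0]-c[1]))
e=c[1]-c[0];e=e[:2]
# centre: midpoint + perp*90mm toward robot
n=np.array([e[1],-e[0]])/np.linalg.norm(e);m=(c[0]+c[1])[:2]/2;print(m+.09*n,m-.09*n)
im=w["color"];h=cv2.cvtColor(im,cv2.COLOR_BGR2HSV).astype(int)
# ring top outer arc at est z
z=s["tool_pos"][2]-.0511+.101
P=plane(w,[(15,250),(155,143),(297,250),(60,185),(240,175)],z)
from scipy.optimize import least_squares
r=least_squares(lambda p:np.hypot(P[:,0]-p[0],P[:,1]-p[1])-p[2],[.6,.01,.06]);print(r.x,r.fun, "rel",r.x[:2]-s["tool_pos"][:2])
go(.6217,-.0355,.0,19)
```

```text
[ 0.61903666 -0.03682365  0.05597163] [-3.14135517e+00  5.37544668e-04  3.32038746e-01]
[[ 0.70698434  0.09061071  0.004     ]
 [ 0.6823827  -0.0869051   0.004     ]] 0.17921245876933267
[0.60553557 0.01420768] [ 0.78383147 -0.01050207]
[0.602328   0.00989381 0.06000464] [ 1.16948308e-03  1.59528501e-03 -4.85318169e-04 -2.36618688e-03
  8.67369567e-05] rel [-0.01670866  0.04671745]
t 10.58 units [ 0.098 -0.019  2.267] roll 0.006 yaw0 19.04 pos [ 0.6195 -0.0367  0.0567]
```

```bash
python3 -m crank '{"claw":[0.1,0.1,0.1,0.1,0.1,0.1,0.1,0.1],"delta_pos":[[0.12,-0.06,0.5],[0.12,-0.06,1],[0.12,-0.06,1.5],[0.12,-0.06,2],[0.12,-0.06,2.4],[0.12,-0.06,2.6],[0.12,-0.06,2.75],[0.12,-0.06,2.75]],"roll":[0,0,0,0,0,0,0,0]}' 20; python3 -m crank '{"claw":[0.1,0.1,0.1,0.1,0.1,0.1,0.1,0.1],"delta_pos":[[0,0,0.03],[0,0,0.08],[0,0,0.12],[0,0,0.16],[0,0,0.2],[0,0,0.22],[0,0,0.22],[0,0,0.22]],"roll":[0,0,0,0,0,0,0,0]}' 12; python3 -c "
from h import *
print(robot.observe()['qpos']);go(.622,-.0343,-.019,19)"
```

```text
time: 11.25
tool_pos: [0.6214, -0.0344, -0.0134]
tool_rot: [-3.141, 0.001, 0.332]
contact_force: [0.6, 0.4, -0.7]
opening: 0.0178
time: 11.92
tool_pos: [0.6216, -0.0345, -0.0182]
tool_rot: [3.142, 0.0, 0.332]
contact_force: [-0.1, 0.1, -0.1]
opening: 0.0178
[-1.78462378e-01  7.44085454e-01  1.47312334e+00 -9.35099935e-05
  9.24354123e-01  1.06063993e+00]
t 11.92 units [ 0.018 -0.003  0.031] roll 0.001 yaw0 19.01 pos [ 0.6216 -0.0345 -0.0182]
```

```bash
python3 -m crank '{"claw":[0.1,0.1,0.1,0.1,0.1,0.1,0.1,0.1],"delta_pos":[[0,0,0.02],[0,0,0.03],[0,0,0.05],[0,0,0.06],[0,0,0.08],[0,0,0.09],[0,0,0.1],[0,0,0.1]],"roll":[0,0,0,0,0,0,0,0]}' 8
```

```text
time: 12.58
tool_pos: [0.6217, -0.0346, -0.02]
tool_rot: [3.141, -0.0, 0.332]
contact_force: [-1.2, -1.0, 5.8]
opening: 0.0182
```

Contact at z = −0.020 with 5.8 N. I'll release gently and lift straight up.

```bash
python3 -m crank '{"claw":[0.2,0.22,0.25,0.3,0.35,0.35,0.35,0.35],"delta_pos":[[0,0,0],[0,0,0],[0,0,0],[0,0,0],[0,0,-0.2],[0,0,-0.8],[0,0,-1.6],[0,0,-2.6]],"roll":[0,0,0,0,0,0,0,0]}' 5; python3 -m crank '{"claw":[0.35,0.35,0.35,0.5,0.5,0.5,0.5,0.5],"delta_pos":[[0,0,-1.4],[0,0,-2.8],[-0.2,1,-4],[-0.4,2,-4.8],[-0.7,3.5,-5],[-1,5,-5],[-1.3,6.2,-5],[-1.6,7.2,-5]],"roll":[0,0,0,0,0,0,0,0]}' 5
python3 - <<'E'
from h import *
t=cam("top");s=cam("scene");cv2.imwrite("pics/t9.png",t["color"]);cv2.imwrite("pics/s9.png",s["color"])
go(.505,-.279,.2,0)
E
```

```text
time: 13.25
tool_pos: [0.6205, -0.0344, 0.0438]
tool_rot: [-3.14, 0.003, 0.332]
contact_force: [0.6, -0.3, -0.7]
opening: 0.032
time: 13.92
tool_pos: [0.6424, -0.2203, 0.1696]
tool_rot: [3.141, -0.0, 0.331]
contact_force: [0.4, -0.1, -0.1]
opening: 0.046
t 14.02 units [-5.909  0.387 -1.24 ] roll 3.121 yaw0 18.72 pos [ 0.6418 -0.2224  0.1689]
```

View pics/t9.png

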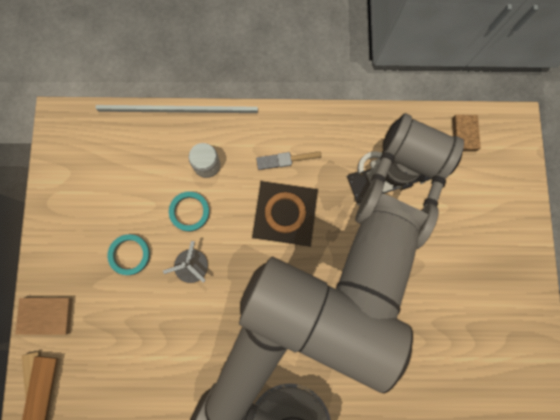

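View pics/s9.png

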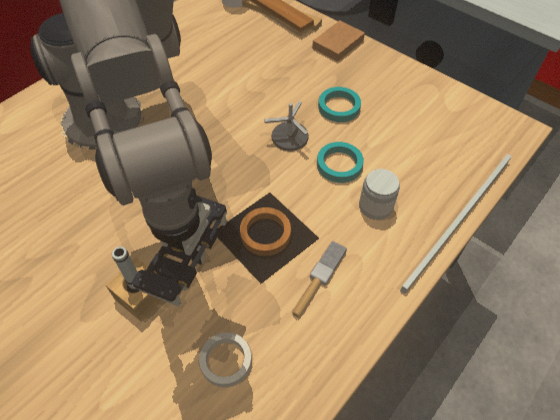

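The ring lies flat on the mat, at about (266,232) in the scene view and (285,213) in the top view, with the mat's centre near (286,213). Now I rise and turn to yaw 90° over the torch.

```bash
python3 -m crank '{"claw":[1,1,1,1,1,1,1,1],"delta_pos":[[0,0,-1.5],[0,0,-2.4],[-1.2,0.1,-2.4],[-2.4,0.2,-2.4],[-3.6,0.3,-2.4],[-4.8,0.35,-2.4],[-5.7,0.4,-2.4],[-5.9,0.4,-2.4]],"roll":[-1,-2.1,-3.2,-4.3,-5.4,-6.5,-7.6,-8.7]}' 5; python3 -m crank '{"claw":[1,1,1,1,1,1,1,1],"delta_pos":[[0,0,0],[0,0,0],[0,0,0],[0,0,0],[0,0,0],[0,0,0],[0,0,0],[0,0,0]],"roll":[-1,-2,-3.1,-3.1,-3.1,-3.1,-3.1,-3.1]}'
python3 - <<'E'
from h import *
go(.505,-.279,.108,90)
w=cam("wrist");cv2.imwrite("pics/w10.png",w["color"]);print(plane(w,[(286,200)],.192))
s=cam("scene");crop(s,150,255,60,5,"pics/s10.png")
E
```

```text
time: 14.68
tool_pos: [0.5034, -0.2756, 0.23]
tool_rot: [-3.141, 0.001, 1.247]
contact_force: [1.3, -1.1, 0.1]
opening: 0.0908
time: 15.35
tool_pos: [0.5063, -0.275, 0.2293]
tool_rot: [3.142, 0.0, 1.566]
contact_force: [-0.3, -0.0, 0.3]
opening: 0.0919
t 15.35 units [-0.158 -0.05   4.851] roll -0.044 yaw0 89.74 pos [ 0.5063 -0.275   0.2293]
[[ 0.51269957 -0.25885017  0.192     ]]
```

View pics/w10.png

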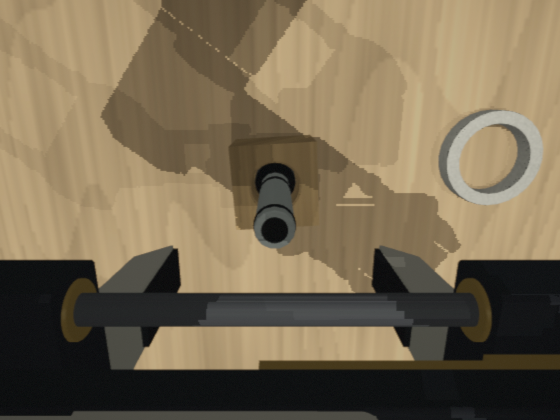

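View pics/s10.png

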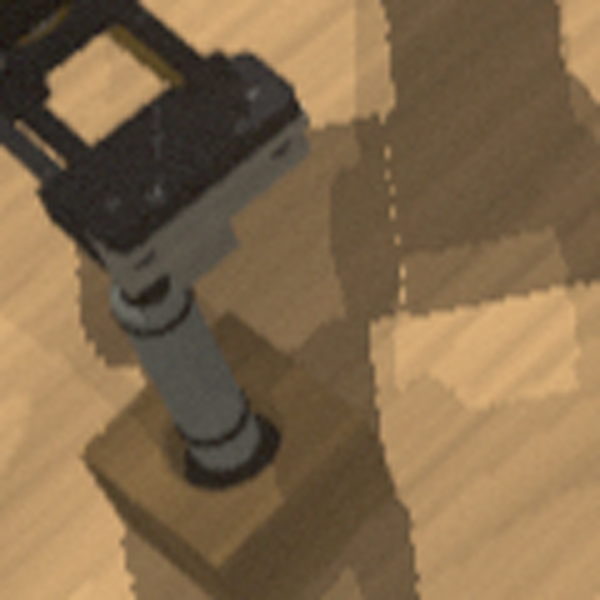

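Tail rim centre at wrist pixel (274,230).

Run:
```python
from h import *
st=robot.observe();w=cam("wrist");X=plane(w,[(274,230)],.192)[0];print(X,st["tool_pos"])
go(X[0],X[1],.108,90)
s=cam("scene")
# near finger tip bottom corners in s10 crop -> x of finger inner? triangulate height assuming finger y-plane (tool x=+-9.5mm)
for p in[(238,243),(190,270)]:
    u=(90+p[0]/5-.4,195+p[1]/5-.4)
    d=ray(s,[u])[0]
    for yy in(st["tool_pos"][1]-.0095,st["tool_pos"][1]+.0095):
        k=(yy-s["C"][1])/d[1];print(p,yy,s["C"]+k*d)
```

```text
[ 0.50486377 -0.27932409  0.192     ] [ 0.50623258 -0.27515235  0.2292776 ]
t 15.5 units [-0.165 -0.054  4.85 ] roll -0.038 yaw0 89.77 pos [ 0.5062 -0.2752  0.2293]
(238, 243) -0.28465235169559766 [ 0.62617939 -0.28465235  0.36332611]
(238, 243) -0.26565235169559764 [ 0.57431207 -0.26565235  0.28254495]
(190, 270) -0.28465235169559766 [ 0.57557841 -0.28465235  0.29055539]
(190, 270) -0.26565235169559764 [ 0.51732658 -0.26565235  0.20059247]
```

```bash
python3 -m crank '{"claw":[1,1,1,1,1,1,1,1],"delta_pos":[[-0.08,-0.05,0],[-0.17,-0.05,0.4],[-0.17,-0.05,1.2],[-0.17,-0.05,2.2],[-0.17,-0.05,3.2],[-0.17,-0.05,4],[-0.17,-0.05,4.5],[-0.17,-0.05,4.7]],"roll":[0,0,0,0,0,0,0,0]}' 5; python3 -m crank '{"claw":[0.6,0.3,0.1,0.1,0.1,0.1,0.1,0.1],"delta_pos":[[0,0,0],[0,0,0],[0,0,0],[0,0,0],[0,0,0],[0,0,0],[0,0,0],[0,0,0]],"roll":[0,0,0,0,0,0,0,0]}' 20;python3 - <<'E'
from h import *
go(.505,-.279,.112,90)
w=cam("wrist");cv2.imwrite("pics/w11.png",w["color"])
s=cam("scene");crop(s,150,255,60,5,"pics/s11.png")
E
```

```text
time: 16.22
tool_pos: [0.5035, -0.2787, 0.1087]
tool_rot: [-3.138, -0.003, 1.567]
contact_force: [-0.5, 0.4, -0.9]
opening: 0.0917
time: 16.88
tool_pos: [0.505, -0.2795, 0.112]
tool_rot: [3.141, 0.0, 1.567]
contact_force: [-0.6, -0.4, 0.0]
opening: 0.0433
t 16.88 units [ 0.02  -0.001  0.   ] roll -0.032 yaw0 89.81 pos [ 0.505  -0.2795  0.112 ]
```

View pics/w11.png

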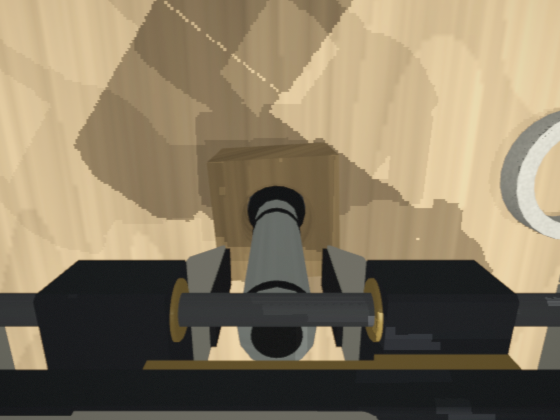

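View pics/s11.png

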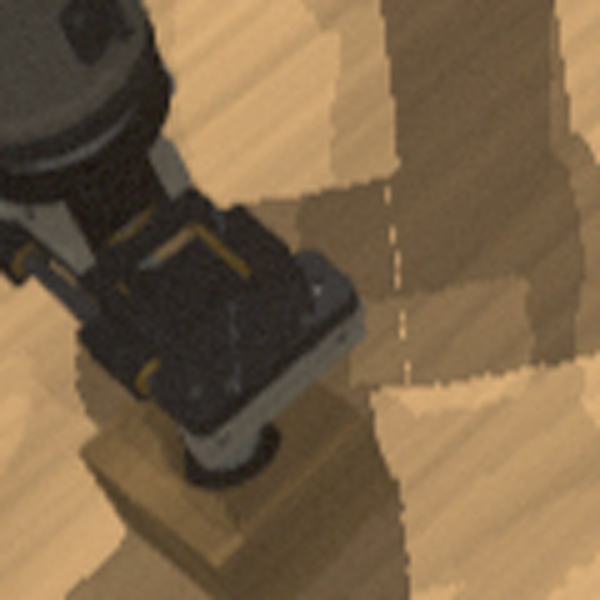

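```bash
python3 -m crank '{"claw":[0.1,0.1,0.1,0.1,0.1,0.1,0.1,0.1],"delta_pos":[[0,0,0],[0,0,0],[0,0,0],[0,0,0],[0,0,-0.1],[0,0,-0.3],[0,0,-0.6],[0,0,-1]],"roll":[0,0,0,0,0,0,0,0]}' 25; python3 -m crank '{"claw":[0.1,0.1,0.1,0.1,0.1,0.1,0.1,0.1],"delta_pos":[[0,0,-0.5],[0,0,-1],[0,0,-1.5],[0,0,-2],[0,0,-2.3],[0,0,-2.5],[0,0,-2.5],[0,0,-2.5]],"roll":[0,0,0,0,0,0,0,0]}' 25;python3 - <<'E'
from h import *
go(.505,-.279,.112,90)
w=cam("wrist");cv2.imwrite("pics/w12.png",w["color"])
s=cam("scene");crop(s,150,245,60,5,"pics/s12.png")
E
```

```text
time: 17.65
tool_pos: [0.5046, -0.2793, 0.137]
tool_rot: [-3.141, -0.001, 1.567]
contact_force: [1.4, 0.2, -1.6]
opening: 0.0277
time: 18.32
tool_pos: [0.5049, -0.2794, 0.1992]
tool_rot: [-3.142, 0.0, 1.567]
contact_force: [-0.8, 0.2, -1.4]
opening: 0.0278
t 18.32 units [0.017 0.006 3.489] roll -0.032 yaw0 89.81 pos [ 0.5049 -0.2794  0.1992]
```

View pics/w12.png

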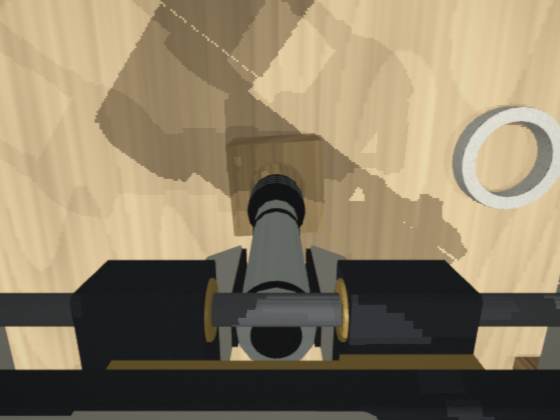

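View pics/s12.png

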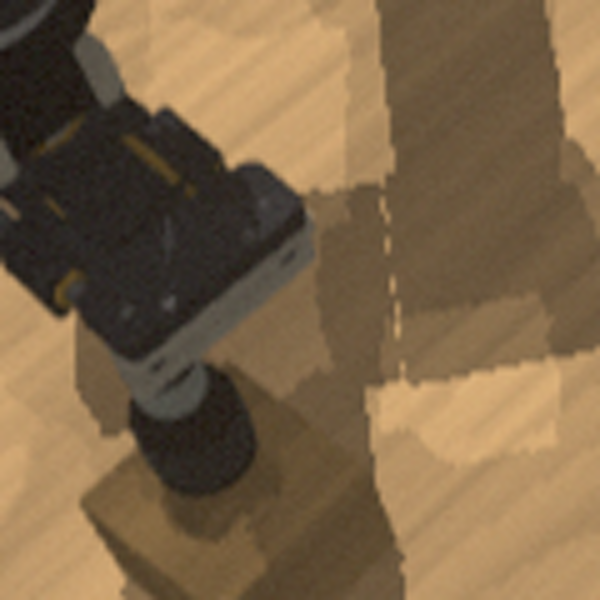

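The torch is clear of its hole (head at (190,440) in the crop) and held at 27.8 mm. The moves cannot tilt the tool, so I will pivot the torch in the grip against the fixed holder's top edge. I'll carry it 79 mm to +y, lower it beside the block, then draw it back in −y so that the lens swings toward +y.

```bash
python3 -m crank '{"claw":[0.1,0.1,0.1,0.1,0.1,0.1,0.1,0.1],"delta_pos":[[0.4,0,0],[1.1,0,0],[1.9,0,0],[2.6,0,0.1],[3,0,0.6],[3.2,0,1.4],[3.2,0,2.2],[3.2,0,2.8]],"roll":[0,0,0,0,0,0,0,0]}' 20; python3 -m crank '{"claw":[0.1,0.1,0.1,0.1,0.1,0.1,0.1,0.1],"delta_pos":[[0,0,0.3],[0,0,0.5],[-0.3,0,0.55],[-0.7,0,0.55],[-1.1,0,0.55],[-1.5,0,0.55],[-1.8,0,0.55],[-1.8,0,0.55]],"roll":[0,0,0,0,0,0,0,0]}' 20;python3 - <<'E'
from h import *
go(.505,-.2825,.086,90)
w=cam("wrist");cv2.imwrite("pics/w13.png",w["color"])
s=cam("scene");crop(s,160,245,60,5,"pics/s13.png")
E
```

```text
time: 19.08
tool_pos: [0.5044, -0.1978, 0.1275]
tool_rot: [-3.14, -0.001, 1.569]
contact_force: [-0.5, -1.1, -1.7]
opening: 0.0274
time: 19.75
tool_pos: [0.5052, -0.2466, 0.116]
tool_rot: [3.14, 0.001, 1.566]
contact_force: [-0.2, 0.3, -1.6]
opening: 0.0279
t 19.75 units [-1.435 -0.003  1.2  ] roll -0.05 yaw0 89.7 pos [ 0.5052 -0.2466  0.116 ]
```

View pics/w13.png

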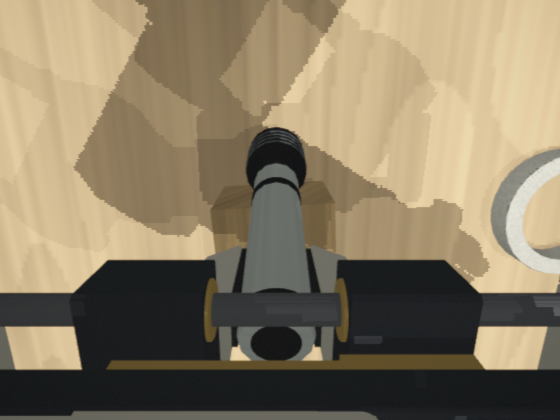

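View pics/s13.png

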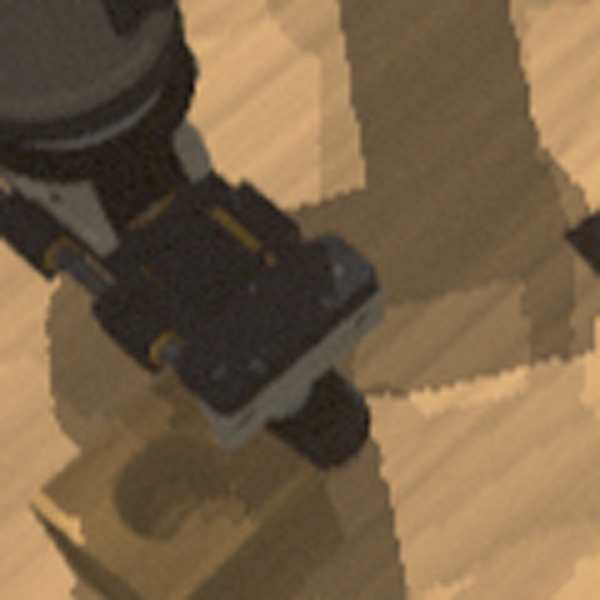

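It is pivoting as planned: the head has swung out to wrist pixel (276,155). Continuing.

```bash
python3 -m crank '{"claw":[0.1,0.1,0.1,0.1,0.1,0.1,0.1,0.1],"delta_pos":[[-0.25,0,0.1],[-0.5,0,0.25],[-0.7,0,0.45],[-0.9,0,0.65],[-1.1,0,0.85],[-1.3,0,1.05],[-1.45,0,1.2],[-1.45,0,1.2]],"roll":[0,0,0,0,0,0,0,0]}' 20
python3 - <<'E'
from h import *
go(.505,-.2825,.086,90)
w=cam("wrist");cv2.imwrite("pics/w14.png",w["color"])
s=cam("scene");crop(s,160,245,60,5,"pics/s14.png")
E
```

```text
time: 20.52
tool_pos: [0.5046, -0.2813, 0.0843]
tool_rot: [-3.141, -0.001, 1.567]
contact_force: [0.6, 2.2, -1.8]
opening: 0.0273
t 20.52 units [-0.047  0.017 -0.067] roll -0.04 yaw0 89.76 pos [ 0.5046 -0.2813  0.0843]
```

View pics/w14.png

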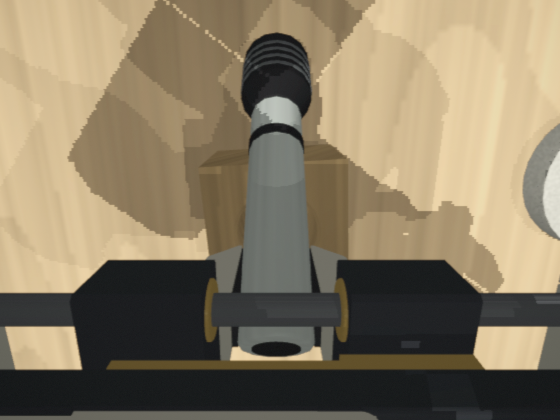

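View pics/s14.png

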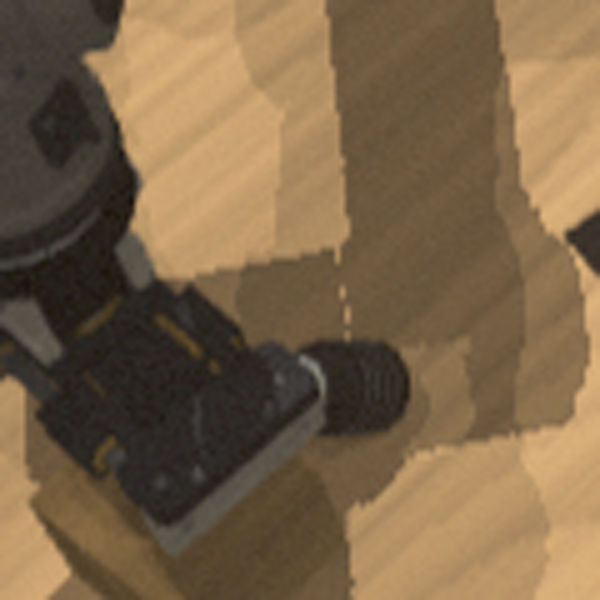

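```bash
cat > tilt.py <<'E'
from h import *
def tilt(v0=150,v1=240,step=6,hd=None):
    w=cam("wrist");g=cv2.GaussianBlur(w["color"],(3,3),0).astype(float)
    H=w["hand_eye"];pts=[]
    for v in range(v0,v1,step):
        # grey (low saturation) torch pixels
        px=g[v];sat=(px.max(1)-px.min(1))/(px.max(1)+1)
        m=sat<.22;u=276
        a=u
        while a>0 and m[a-1]:a-=1
        b=u
        while b<559 and m[b+1]:b+=1
        # subpixel on sat
        sa=a-1+(sat[a-1]-.22)/(sat[a-1]-sat[a]+1e-9); sb=b+(.22-sat[b])/(sat[b+1]-sat[b]+1e-9)
        wd=sb-sa;Z=w["fx"]*.028/wd
        c=np.array([((sa+sb)/2-w["cx"])/w["fx"]*Z,(v-w["cy"])/w["fy"]*Z,Z,1])
        p=H@c;pts.append(p[:3]);print(v,round(wd,2),p[:3].round(4))
    P=np.array(pts);m=P.mean(0);d=np.linalg.svd(P-m)[2][0];d=d*np.sign(d[0])
    print("mean",m,"dir toward lens",d,"tilt from vertical",np.degrees(np.arctan2(d[0],d[2])))
E
python3 -c "
from tilt import *
tilt()"
```

```text
150 54.92 [ 0.0532 -0.0002 -0.0011]
156 54.76 [ 0.0502 -0.0003 -0.0015]
162 55.33 [ 0.0476 -0.0003 -0.0042]
168 55.9 [ 0.045  -0.0002 -0.007 ]
174 56.63 [ 0.0426 -0.0002 -0.0101]
180 57.2 [ 0.0401 -0.0002 -0.0127]
186 58.1 [ 0.0379 -0.0002 -0.0162]
192 58.83 [ 0.0357 -0.0002 -0.0192]
198 59.47 [ 0.0334 -0.0002 -0.0218]
204 60.26 [ 0.0313 -0.0002 -0.0247]
210 61.29 [ 0.0295 -0.0003 -0.0282]
216 62.08 [ 0.0275 -0.0003 -0.031 ]
222 62.72 [ 0.0254 -0.0003 -0.0334]
228 63.59 [ 0.0236 -0.0003 -0.0362]
234 64.32 [ 0.0217 -0.0003 -0.0387]
mean [ 0.03630875 -0.00025662 -0.01907272] dir toward lens [0.61500897 0.0009295  0.78851957] tilt from vertical 37.95259109873598
```

The tilt measures about 37–38°, and this agrees with the pivot geometry if the grip axis lies 66 mm behind the reported TCP. It needs about 17 mm more.

```bash
python3 -m crank '{"claw":[0.1,0.1,0.1,0.1,0.1,0.1,0.1,0.1],"delta_pos":[[-0.15,0,0],[-0.3,0,0],[-0.45,0,0],[-0.6,0,0],[-0.7,0,0],[-0.75,0,0],[-0.75,0,0],[-0.75,0,0]],"roll":[0,0,0,0,0,0,0,0]}' 20
python3 - <<'E'
from tilt import *
tilt(140,235)
s=cam("scene");crop(s,160,245,60,5,"pics/s15.png")
E
```

```text
time: 21.33
tool_pos: [0.505, -0.2999, 0.0858]
tool_rot: [3.141, 0.001, 1.567]
contact_force: [-0.6, 1.6, 0.8]
opening: 0.0277
140 57.14 [ 0.0589 -0.0003 -0.007 ]
146 57.76 [ 0.0563 -0.0003 -0.0098]
152 58.28 [ 0.0537 -0.0003 -0.0122]
158 58.92 [ 0.0512 -0.0003 -0.0149]
164 59.65 [ 0.0489 -0.0003 -0.0178]
170 60.32 [ 0.0465 -0.0002 -0.0204]
176 60.7 [ 0.044  -0.0003 -0.0223]
182 61.32 [ 0.0418 -0.0002 -0.0247]
188 61.96 [ 0.0395 -0.0003 -0.0272]
194 62.56 [ 0.0373 -0.0003 -0.0295]
200 63.38 [ 0.0353 -0.0004 -0.0322]
206 63.82 [ 0.0331 -0.0003 -0.034 ]
212 64.52 [ 0.0311 -0.0003 -0.0365]
218 65.06 [ 0.029  -0.0003 -0.0384]
224 65.32 [ 0.0267 -0.0003 -0.0397]
230 65.85 [ 0.0247 -0.0003 -0.0417]
mean [ 0.04111935 -0.00028846 -0.02551511] dir toward lens [ 6.95502770e-01 -5.92481429e-05  7.18523412e-01] tilt from vertical 44.06729510617494
```

View pics/s15.png

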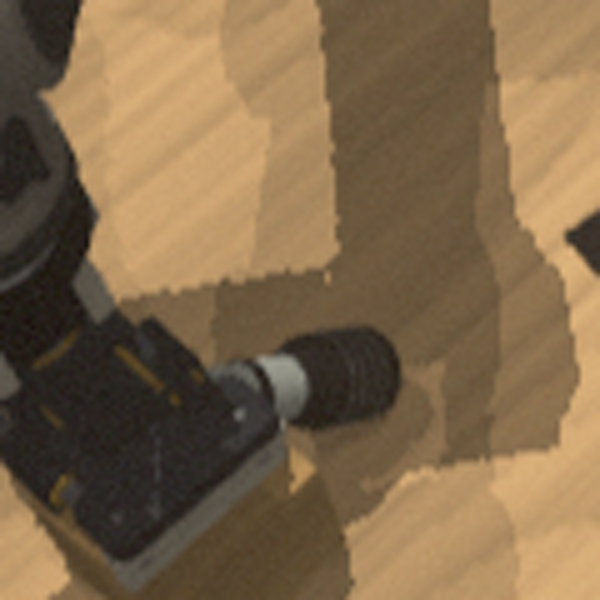

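The tilt is 44°. I'm clamping at 60 N, then lifting straight up.

```bash
python3 -m crank '{"claw":[0.1,0.1,0.1,0.1,0.1,0.1,0.1,0.1],"delta_pos":[[0,0,0],[0,0,0],[0,0,0],[0,0,-0.1],[0,0,-0.3],[0,0,-0.6],[0,0,-1],[0,0,-1.5]],"roll":[0,0,0,0,0,0,0,0]}' 60; python3 -m crank '{"claw":[0.1,0.1,0.1,0.1,0.1,0.1,0.1,0.1],"delta_pos":[[0,0,-0.6],[0,0,-1.2],[0.1,0,-1.8],[0.2,0,-2.2],[0.3,0,-2.4],[0.3,0,-2.5],[0.3,0,-2.5],[0.3,0,-2.5]],"roll":[0,0,0,0,0,0,0,0]}' 60
python3 - <<'E'
from tilt import *
tilt(140,235,12)
s=cam("scene");t=cam("top");crop(s,160,240,60,5,"pics/s16.png");cv2.imwrite("pics/t16.png",cv2.resize(t["color"][130:290,240:440],None,fx=4,fy=3.75)[:600,:800])
w=cam("wrist");cv2.imwrite("pics/w16.png",w["color"])
go(.605,-.2056,.1753,90)
E
```

```text
time: 22.1
tool_pos: [0.5047, -0.2995, 0.1237]
tool_rot: [-3.141, 0.0, 1.567]
contact_force: [0.3, -0.5, -1.7]
opening: 0.0269
time: 22.77
tool_pos: [0.5046, -0.2918, 0.1849]
tool_rot: [-3.141, -0.001, 1.568]
contact_force: [0.3, 0.1, -2.7]
opening: 0.0274
140 56.75 [ 0.0587 -0.0002 -0.0058]
152 57.87 [ 0.0535 -0.0003 -0.0109]
164 58.97 [ 0.0485 -0.0002 -0.0158]
176 60.23 [ 0.0438 -0.0002 -0.021 ]
188 61.42 [ 0.0392 -0.0003 -0.0258]
200 62.39 [ 0.0346 -0.0002 -0.0298]
212 63.22 [ 0.0301 -0.0003 -0.0333]
224 64.59 [ 0.0261 -0.0003 -0.0381]
mean [ 0.04182721 -0.00026947 -0.02255177] dir toward lens [7.12929304e-01 2.68536108e-04 7.01235863e-01] tilt from vertical 45.47375624243247
t 22.97 units [3.465 4.003 0.378] roll -0.033 yaw0 89.8 pos [ 0.5046 -0.2919  0.1848]
```

View pics/s16.png

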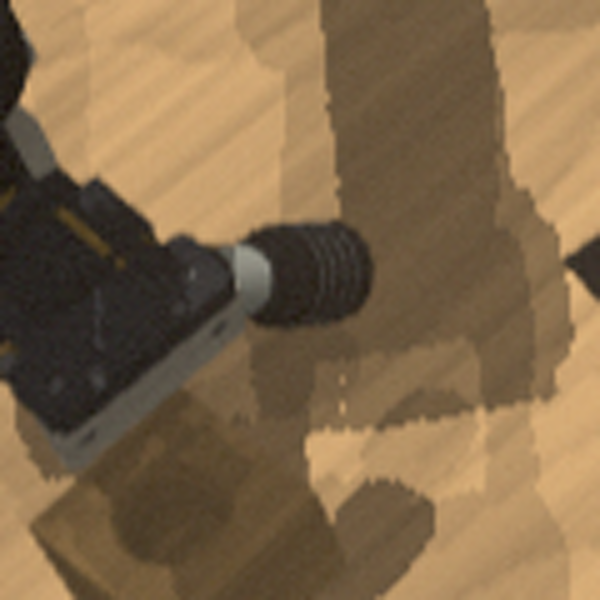

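View pics/w16.png

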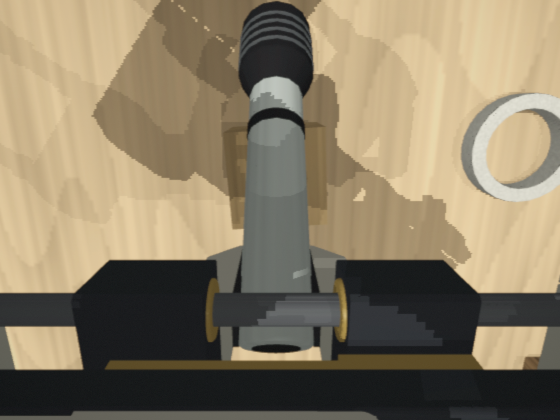

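The hold is firm, with tilt about 45°, and the lens is about (0.113, 0, 0.048) in tool coordinates. I'm moving to the aiming pose.

```bash
python3 -m crank '{"claw":[0.1,0.1,0.1,0.1,0.1,0.1,0.1,0.1],"delta_pos":[[0.2,0.3,0],[0.6,0.8,0],[1.2,1.5,0],[1.8,2.2,0],[2.4,2.9,0.1],[2.9,3.5,0.3],[3.3,3.85,0.5],[3.45,4,0.55]],"roll":[0,0,0,0,0,0,0,0]}' 60; python3 -m crank '{"claw":[0.1,0.1,0.1,0.1,0.1,0.1,0.1,0.1],"delta_pos":[[0,0,0],[0,0,0],[0,0,0],[0,0,0],[0,0,0],[0,0,0],[0,0,0],[0,0,0]],"roll":[0,0,0,0,0,0,0,0]}' 60
python3 - <<'E'
from tilt import *
go(.605,-.2056,.171,90)
tilt(140,235,12)
s=cam("scene");cv2.imwrite("pics/s17.png",cv2.resize(s["color"][140:320,130:370],None,fx=3.3,fy=3.3))
w=cam("wrist");cv2.imwrite("pics/w17.png",w["color"])
t=cam("top");cv2.imwrite("pics/t17.png",cv2.resize(t["color"][140:290,240:440],None,fx=4,fy=4))
E
```

```text
time: 23.63
tool_pos: [0.606, -0.2038, 0.1702]
tool_rot: [-3.14, -0.001, 1.569]
contact_force: [-0.3, -0.4, -1.7]
opening: 0.0269
time: 24.3
tool_pos: [0.6051, -0.2063, 0.1719]
tool_rot: [3.141, 0.0, 1.567]
contact_force: [-0.1, 0.0, -1.1]
opening: 0.0271
t 24.3 units [ 0.027 -0.003  0.037] roll -0.035 yaw0 89.79 pos [ 0.6051 -0.2063  0.1719]
140 56.85 [ 0.0588 -0.0003 -0.0061]
152 58.27 [ 0.0537 -0.0004 -0.0121]
164 59.57 [ 0.0488 -0.0003 -0.0175]
176 60.55 [ 0.044  -0.0003 -0.0219]
188 61.33 [ 0.0391 -0.0002 -0.0255]
200 62.42 [ 0.0347 -0.0003 -0.0299]
212 63.53 [ 0.0303 -0.0002 -0.0341]
224 65.01 [ 0.0265 -0.0002 -0.039 ]
mean [ 0.04197916 -0.00028849 -0.0232696 ] dir toward lens [ 0.71526066 -0.00253335  0.69885318] tilt from vertical 45.66475370871049
```

View pics/s17.png

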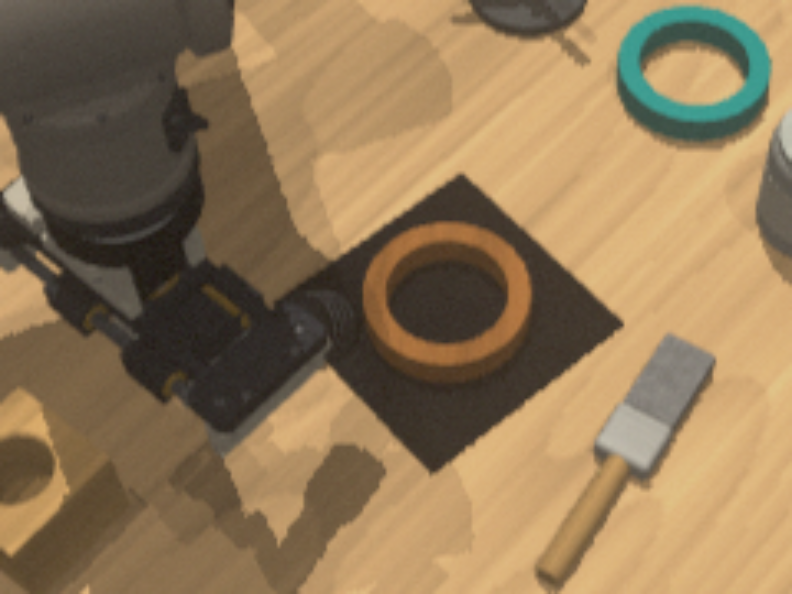

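View pics/w17.png

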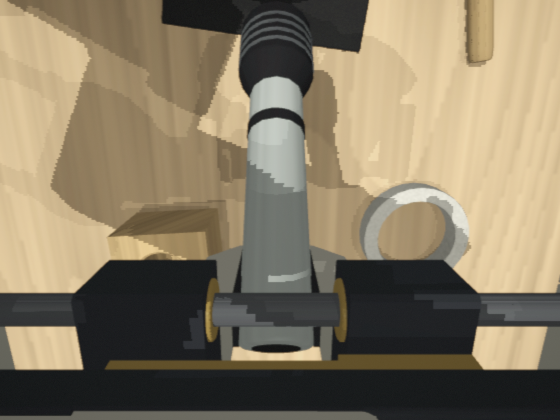

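View pics/t17.png

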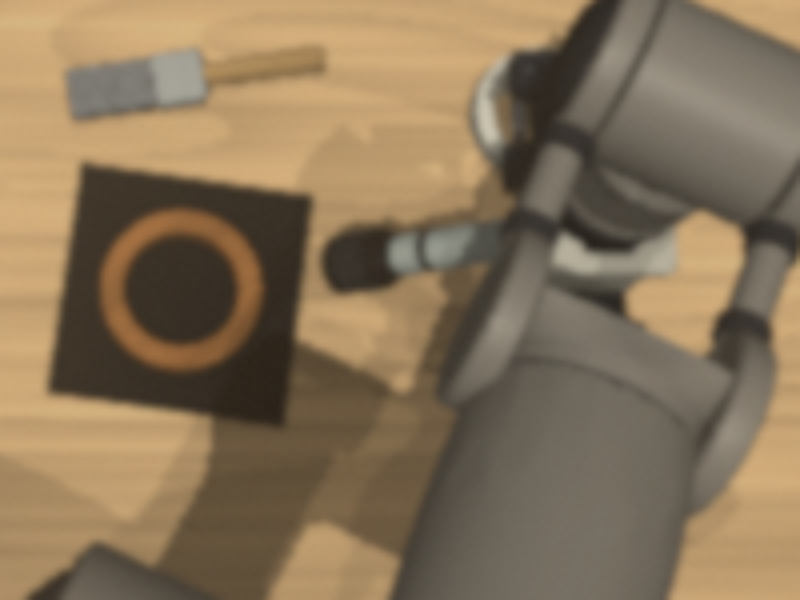

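Checking by projecting my estimated torch outline and aim line into both fixed views, and measuring the ring's final place.

Run:
```python
from h import *
st=robot.observe();R=Ro.from_euler('xyz',st["tool_rot"]).as_matrix()
T=lambda x,z:st["tool_pos"]+R@np.array([x,-.0003,z])
L=T(.113,.048);u=R@np.array([.7071,0,.7071])
t=cam("top");s=cam("scene")
for c,n in((t,"t"),(s,"s")):
    h=cv2.cvtColor(c["color"],cv2.COLOR_BGR2HSV).astype(int);m=((h[...,0]<16)&(h[...,1]>125)&(h[...,2]>80)).astype(np.uint8)
    q=np.zeros_like(m);
    if n=="t":q[186:240,258:312]=m[186:240,258:312]
    else:q[200:262,236:296]=m[200:262,236:296]
    cs,hi=cv2.findContours(q,cv2.RETR_CCOMP,1)
    for i,k in enumerate(cs):
        if len(k)>40:
            P=plane(c,k[:,0],.030)[:,:2].astype(np.float32);print(n,"outer" if hi[0][i][3]<0 else "hole",cv2.fitEllipse(P))
print("L",L,"aim at z=.017",L+u*((.017-L[2])/u[2]))
C=np.array([.605,.0135,.017]);print("dist",np.linalg.norm(L-C),"miss",np.linalg.norm(np.cross(C-L,u)))
a=np.linspace(0,6.28,40);e1=np.array([1,0,0]);e2=np.cross(u,e1)
outs=[]
for c,(x0,x1,y0,y1) in((t,(240,400,140,290)),(s,(190,310,180,280))):
    f=4;b=cv2.resize(c["color"][y0:y1,x0:x1],None,fx=f,fy=f,interpolation=2)
    pr=lambda X:((proj(c,X)-[x0,y0]+.5)*f).round().astype(int).reshape(-1,1,2)
    for d,r in((0,.021),(.038,.021),(.054,.014)):
        cv2.polylines(b,[pr(L-u*d+r*(np.outer(np.cos(a),e1)+np.outer(np.sin(a),e2)))],True,(0,0,255),1)
    cv2.polylines(b,[pr(np.array([L-.15*u,L,L+.15*u]))],False,(0,255,255),1)
    outs.append(b)
cv2.imwrite("pics/o_t.png",outs[0]);cv2.imwrite("pics/o_s.png",outs[1])
```

```text
t outer ((0.6017850041389465, 0.013991490006446838), (0.11930699646472931, 0.12208712100982666), 58.652130126953125)
t hole ((0.6013098359107971, 0.013651876710355282), (0.08192578703165054, 0.08351247012615204), 157.1937713623047)
s outer ((0.6063772439956665, 0.01332727912813425), (0.11760108172893524, 0.12596355378627777), 53.40056610107422)
s hole ((0.6072844862937927, 0.011106095276772976), (0.07672583311796188, 0.08478143066167831), 127.6077651977539)
L [ 0.60527091 -0.09302271  0.12376887] aim at z=.017 [0.60562723 0.01372872 0.017     ]
dist 0.15082026857154873 miss 0.0006473757115676278
```

View pics/o_t.png

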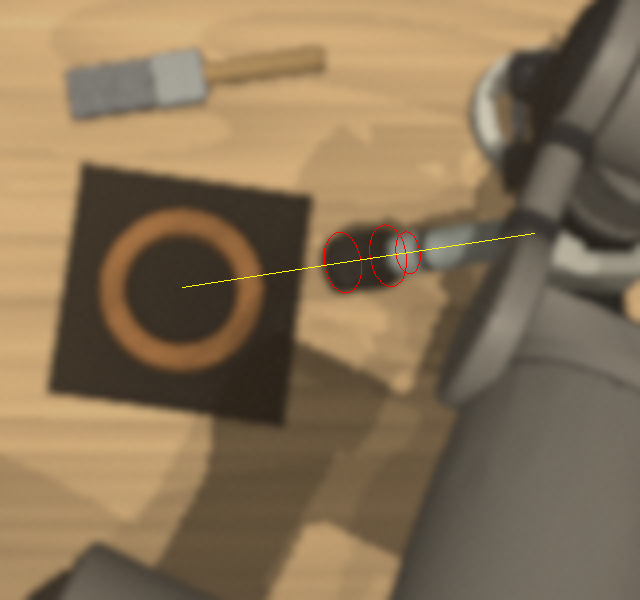

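View pics/o_s.png

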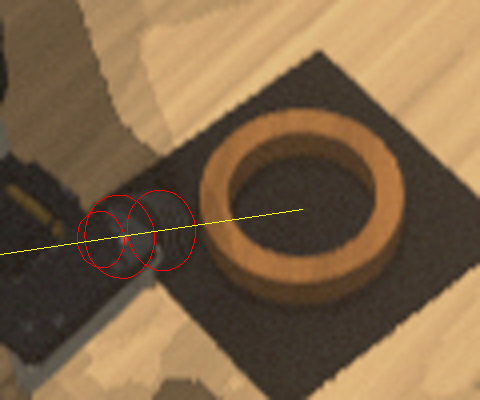

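```bash
python3 -c "
from h import *
s=robot.observe();print(s['time'],s['opening'],s['tool_pos'],s['contact_force'])
print(robot.hand_in())"
```

```text
24.6 0.027077682605392353 [ 0.60521111 -0.20601498  0.17176891] [-0.3413209   0.45406617 -1.8824324 ]
the job is handed in; nothing more can be done
None
```

I handed the job in at 24.6 s of the 48 s allowed. The ring lies on the mat, and the torch is held aslant and aimed at the ring.

**Ring:** I gripped the ring by its rim, lifted it off the stand and set it flat on the mat with a contact force of 5.8 N. The mean of the camera readings puts its centre at about (0.605, 0.0135) m. That matches the middle of the mat to within 2–3 mm.

**Torch:** I drew the torch from its holder and turned it in the grip by pressing it against the holder's fixed top edge, because the moves cannot tilt the tool. The torch was then clamped at 60 N and carried to the aiming pose. The last checks there:
- **Tilt:** about 45° from upright.
- **Lens distance:** about 151 mm from the ring's centre.
- **Beam:** my estimate puts it about 1 mm off the ring's middle. The projected outline fits the torch in both fixed views.
- **Grip:** steady, with the opening holding at 27 mm.

**What disagreed:**
- The first grip on the ring closed on nothing, because the fingertips sit roughly 30 mm behind the reported TCP. I went lower and the second attempt held.
- When I pivoted the torch, the grip axis also came out about 66 mm behind the reported TCP, against the stated 19 mm.
- The top and scene cameras differ by about 4 mm in x, so I used values in between.

I kept the arm clear of the tin, tape and brush. They looked unmoved wherever they showed in the later views, but I did not measure them again.

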